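# Tip the kiln props out of the blue caddy

### The job

Two flap-front caddies hang on pivot stands on the potter's bench: lift the blue one by its rear handle so that it tips forward just far enough, never past about 60 degrees, for its flap to swing open and all three white kiln props to slide out into the dish in front of it. Then lower it gently, without letting it drop, back level on its stand and let go. Leave the yellow caddy alone.

Things in the scene. Friction and masses are not known exactly. Their poses are not given: they have to be found in the camera images.
- blue_caddy (a joint): tip angle of the blue caddy about its pivot, rad: 0 = level on its stand (a stop), growing as its rear is lifted and its front goes down; it can turn to 1.5. A 400 g blue metal box 130 mm long, 106 wide, 66 high, with a clear top; it falls back level if let go. The props begin to slide at about 0.4 to 0.7 rad; at 0.9 rad all slide out within about 1 s.
- blue_pivot (a point): centre of the fixed axle on which the blue caddy tips, at the box's front lower edge, 90 mm above the table. x level in the pouring direction, y along the axle, z up. The front of the box is a light blue flap, hinged along its top edge, that hangs shut while the box is level and swings out by itself as it tips.
- blue_handle (a point): centre of the blue caddy's handle, a round wooden bar 10 mm thick, 100 mm long (88 mm free between side arms), 45 mm clear behind the box, 140 mm above the table when level. Axes turn with the caddy: x towards its front, y along the bar, z up when level; the pivot is at x +180, z -50 mm. The bar is fixed to the box and turns between gripping fingers as it tips.
- blue_dish: white open ceramic dish, 190 mm (x, the pouring direction) by 140 mm (y) by 35 mm high, walls 6 mm, 700 g, loose, standing under the front of the blue caddy and reaching out ahead of it; origin at the centre of its underside, z up
- blue_prop0: one of three white cylindrical kiln props in the blue caddy, 26 mm in diameter, 18 mm high, 20 g; origin at the centre of its underside
- blue_prop1: second white kiln prop, the same
- blue_prop2: third white kiln prop, the same
- yellow_caddy (a joint): tip angle of the other caddy, the same but painted yellow, with terracotta props and dish, to be left level: 0 = level, rad

How it is judged:
By the outcome, as a careful person would: the job done as asked, in the order asked, and still so for the second after the job is handed in, with the robot touching nothing.
It also fails if it takes over 40 s, if anything falls off the work surface, if the arm or the gripper's body presses on something with over 40 N, if the wrist force passes 120 N, or if a joint passes its speed limit or range.

### The arm

A 6-joint arm with a two-finger parallel gripper is mounted at the origin on the work surface. World frame = base frame: x ahead of the robot, y to its left, z up, the work surface at z = 0. Lengths are in m, angles in rad, forces in N, time in s.
With the tool pointing down it reaches from about 0.325 to 0.775 m from the base axis. Payload 9.3 kg.
Tool frame: the origin (TCP) lies at the centre of the arm's flange, where the gripper is bolted on; the fingertips stand 173 mm ahead of it and the grasp point (between the pads) lies 155 mm ahead of it; z points along the fingers, y is the direction in which the jaws open and shut (so a half turn about z gives the same grasp; the last joint's range is limited). The gripper opens to 85 mm and grips with 20 to 120 N. Pads are 22 mm wide; open, the fingers measure 114 mm over their backs; the gripper's body (76 mm by 85 mm) begins 54 mm behind the grasp point. The pads swing forward as they close: fully open they stand 13 mm farther back than shut.
Start: joints at [0.97, 0.259, 0.021, 1.334, 0, 1.418], TCP at [0.238, 0.496, 0.405] pointing down, gripper open.
Joint ranges: [-3.04, 3.04], [-0.91, 1.82], [-1.04, 1.36], [-1.92, 1.95], [-1.52, 1.45], [-3.14, 3.14]. Speed limits (rad/s): [2.22, 2.22, 2.79, 3.14, 3.14, 3.14].

### API

Orientations are given as a unit quaternion [w, x, y, z].
In Python, from workcell import telemetry, get_image, close_job, finder gives the robot as it stands. The module is installed in compiled form; this text tells all that it offers.
- The arm moves only by the shell command python3 -m jog 'ROWS'. ROWS is JSON, a list of rows, each a list of 5 numbers: the shift along the tool's x, y, z in cm, then the turn about the tool's z in degrees, then the closure in counts, from 0 (fully open) to 255 (shut). In form: [[dx, dy, dz, roll, grip], ...]. A call has exactly 10 rows; each row is the pose to reach, as a shift and turn from the pose commanded when the call began, along the tool's axes at that moment; what a row does not reach only later rows make up. A row lasts 1/12 s, in which the tool goes at most 41.7 mm and 7.16 degrees, less where a joint would pass 70% of its speed; a pose out of reach is approached as far as the arm can. A call with a gripper value outside its range is refused whole. The fingers move at their own pace and stop on an object; the grip force is fixed at half the most. Time passes only in rows, so rows that repeat a pose let the fingers close, or fill a call up. It gives the time, the measured TCP pose, the force and the opening at its end, in the units of the state.
- telemetry.read_state(): the state, without advancing time (a new reading comes with each control period).
- get_image(name): name is "scene" or "top" or "wrist"; returns a dict with "color" (480x640x3 uint8, red, green, blue), "fx", "fy", "cx", "cy" (pixels), "eye" and "attitude" of the camera in the world. Camera axes: x right, y down, z forward; pixel columns grow to the right and rows downward; lengths in m; the calibration is good to about 2 mm. A picture is of the moment at which its call begins. There is no depth.
- close_job(): hands the job in, once; it reports no verdict.
Trained networks look in a picture, given as the dict that the camera call returned (one of the last four; its "shot" number tells which), for a name from the list of things; names that differ only in an ending like _2 or _b are one class to them, and where a whole thing is asked for, a point or a joint stands for the part that bears it (a point fixed in the world has none). Each returns a list of dicts, best first, with "confidence" (0 to 1); they miss things now and then, are a little off and sometimes report something else, mostly with a low value. They report only what shows in the picture. A call takes as long as a camera call.
- finder.silhouettes(picture, thing): "region" (480x640 bool, what is visible of it).
- finder.place_of(picture, thing): "location" ([x, y, z] in m, in the coordinates of the camera as it stood for that picture, good to about 4 mm: a listed point, or the origin of a listed thing).
The state is a dict: "t": time; "q": joint angles; "qvel": joint speeds; "tau": joint torques, N m; "ee_pos": TCP position; "orientation": TCP orientation; "ft_force": force on the tool from outside, world axes, zero at the start; "torque": the same for the moment, N m; "gripper_width": finger opening in m.
Only numpy, scipy, OpenCV 4.12 (cv2) and the standard library are available. Lean on these libraries where they do the work, as an engineer would, in place of code of your own. Each camera call takes 0.05 s, during which the arm holds its last target.

## Working session

There is one attempt and no reset: what is moved stays moved. The work goes in short steps, Python scripts to look and compute and a shell command to move; the robot and the scene stay as the last step left them, time stands still between calls to the robot, and variables do not carry over. Pictures are saved under pics/ and viewed, and the job is handed in when it is done.

```bash
mkdir -p pics
cat > h.py <<'E'
import numpy as np, cv2
from scipy.spatial.transform import Rotation as R
from workcell import telemetry, get_image, close_job, finder
def att(p):
    a=np.array(p["attitude"],float)
    return a if a.shape==(3,3) else R.from_quat(a,scalar_first=True).as_matrix()
def world(p,l): return att(p)@np.array(l)+np.array(p["eye"])
def save(p,n): cv2.imwrite("pics/"+n+".png",p["color"][:,:,::-1])
def tool(s): return R.from_quat(s["orientation"],scalar_first=True).as_matrix()
E
python3 - <<'E'
from h import *
np.set_printoptions(precision=4,suppress=True)
for n in ["scene","top"]:
    p=get_image(n); save(p,n+"0"); print(n,p["eye"],p["attitude"],p["fx"])
    for t in ["blue_pivot","blue_handle","blue_dish","blue_prop0","yellow_caddy","blue_caddy"]:
        try:
            for r in finder.place_of(p,t)[:3]: print(t,r["confidence"],world(p,r["location"]))
        except Exception as e: print(t,e)
s=telemetry.read_state(); print(s); print(tool(s))
E
```

```text
scene [ 1.028  -0.1736  0.8477] [-0.2337  0.7838  0.5538 -0.1561] 561.5118477592225
blue_pivot 0.83 [ 0.6477 -0.2243  0.0904]
blue_handle 0.82 [ 0.4678 -0.2187  0.144 ]
blue_dish 0.75 [ 0.7415 -0.2245  0.0021]
yellow_caddy it knows: blue_dish, blue_handle, blue_pivot, blue_prop
blue_caddy it knows: blue_dish, blue_handle, blue_pivot, blue_prop
top [ 0.5013 -0.0121  0.9619] [-0.0359  0.7152 -0.6953  0.0614] 496.59358047336934
blue_pivot 0.66 [ 0.6496 -0.2305  0.0935]
blue_pivot 0.65 [ 0.7424 -0.2195  0.0035]
blue_handle 0.75 [ 0.4682 -0.2206  0.1381]
blue_dish 0.61 [ 0.743  -0.2232  0.0033]
yellow_caddy it knows: blue_dish, blue_handle, blue_pivot, blue_prop
blue_caddy it knows: blue_dish, blue_handle, blue_pivot, blue_prop
{'t': 0.5, 'q': array([ 0.9704,  0.2586,  0.0215,  1.3336, -0.    ,  1.4182]), 'qvel': array([ 0.0003, -0.0011,  0.0001,  0.    , -0.0011, -0.0004]), 'tau': array([ -0.0006, -55.4939,  34.4531,   0.0018,  -0.0001,   0.    ]), 'ee_pos': array([0.2381, 0.4958, 0.4047]), 'orientation': array([ 0.   ,  0.222,  0.975, -0.   ]), 'ft_force': array([-0.2246, -0.6554, -0.2779]), 'torque': array([-0.0327, -0.0294, -0.0198]), 'gripper_width': 0.08562599998303495}
[[-0.9014  0.433   0.    ]
 [ 0.433   0.9014 -0.    ]
 [-0.     -0.     -1.    ]]
```

View pics/scene0.png

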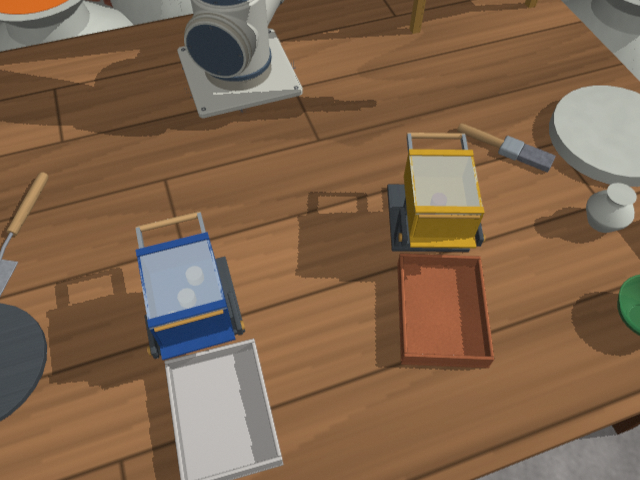

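View pics/top0.png

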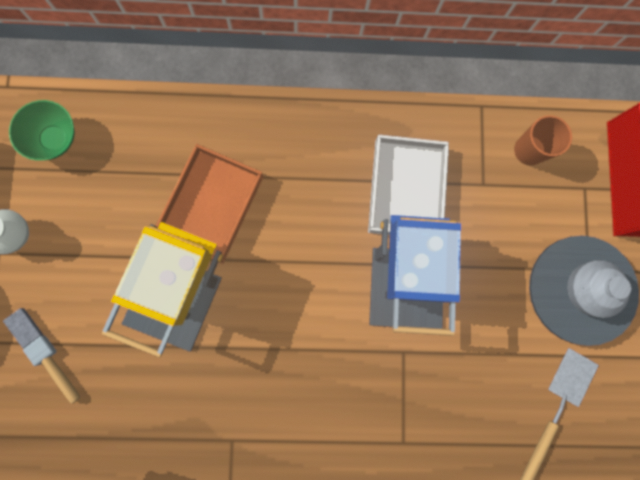

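The two views show the blue caddy on the robot's right: top view box at about (425,258), bar at (425,330), dish at (410,185). The scene view agrees. Next I'll measure the yaw more precisely.

Run:
```python
from h import *
p=get_image("top"); c=p["color"][130:350,350:480,::-1]; cv2.imwrite("pics/top1c.png",cv2.resize(c,None,fx=2.7,fy=2.7,interpolation=cv2.INTER_CUBIC))
hsv=cv2.cvtColor(p["color"],cv2.COLOR_RGB2HSV)
def ray(u,v,z):
    d=att(p)@np.array([(u-p["cx"])/p["fx"],(v-p["cy"])/p["fy"],1]); e=np.array(p["eye"]); return e+d*(z-e[2])/d[2]
m=((hsv[:,:,0]>100)&(hsv[:,:,0]<125)&(hsv[:,:,1]>170)).astype(np.uint8); m[:, :350]=0;m[:,480:]=0
n,l,st,ce=cv2.connectedComponentsWithStats(m); print(st[1:],ce[1:])
for uv in [(396,330),(454,333)]: print(ray(*uv,0.14))
```

```text
[] []
[ 0.46943572 -0.17615452  0.14      ]
[ 0.46687495 -0.27230537  0.14      ]
```

View pics/top1c.png

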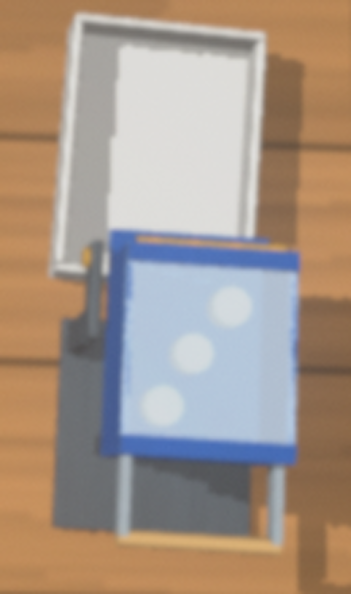

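```bash
python3 -m jog '[[-5,-5.2,0,6,105],[-10,-10.5,0,13,105],[-15,-15.8,0,20,105],[-18,-19,0,24,105],[-21,-22.2,0,28,105],[-24,-25.4,0,32,105],[-27,-28.6,0,36,105],[-30,-31.8,0,40,105],[-33,-35,0,44,105],[-36,-38.1,0,48,105]]'
python3 - <<'E'
from h import *
s=telemetry.read_state();T=tool(s)
d=np.array([0.468,-0.222,s["ee_pos"][2]])-s["ee_pos"]
y=np.degrees(np.arctan2(T[1,1],T[0,1])); print(s["q"],d@T*100,"roll",y+2,s["gripper_width"])
E
```

```text
t: 1.38
ee_pos: [0.3646, 0.0969, 0.405]
orientation: [0.0, 0.601, 0.799, 0.0]
ft_force: [1.8, 0.8, 0.9]
gripper_width: 0.0503
[ 3.63428118e-02 -3.92333056e-02 -3.23804447e-01  1.28513131e+00
  6.82051389e-05  1.32501164e+00] [-3.35091832e+01  1.05000080e+00  7.83348639e-03] roll 18.16472341724598 0.050278064933473914
```

```bash
python3 -m jog '[[-3,0.1,0,2,105],[-6,0.2,0,4,105],[-9,0.3,0,6,105],[-12,0.4,0,8,105],[-16,0.5,0,10,105],[-20,0.6,0,12,105],[-24,0.7,0,14,105],[-28,0.8,0,16,105],[-33,1,0,18,105],[-33,1,0,18,105]]'
python3 - <<'E'
from h import *
p=get_image("wrist"); save(p,"w0"); p=get_image("wrist")
for r in finder.place_of(p,"blue_handle")[:3]+finder.place_of(p,"blue_pivot")[:3]: print(r["confidence"],world(p,r["location"]))
s=telemetry.read_state();T=tool(s)
d=np.array([0.468,-0.222,s["ee_pos"][2]])-s["ee_pos"]
y=np.degrees(np.arctan2(T[1,1],T[0,1])); print(s["ee_pos"],T,d@T*100,"roll",y+2,s["gripper_width"])
E
```

```text
t: 2.22
ee_pos: [0.4687, -0.2201, 0.4038]
orientation: [0.0, 0.719, 0.695, -0.0]
ft_force: [-1.2, 0.9, -1.1]
gripper_width: 0.0506
0.78 [ 0.47307774 -0.22001323  0.13966474]
[ 0.46701565 -0.21461905  0.40447245] [[ 2.90462676e-02  9.99577846e-01 -6.66839018e-04]
 [ 9.99577804e-01 -2.90457683e-02  7.46646359e-04]
 [ 7.26962307e-04 -6.88244771e-04 -9.99999499e-01]] [-7.34923949e-01  1.19831974e-01 -6.16736048e-04] roll 0.3355655786138012 0.05042147224957732
```

View pics/w0.png

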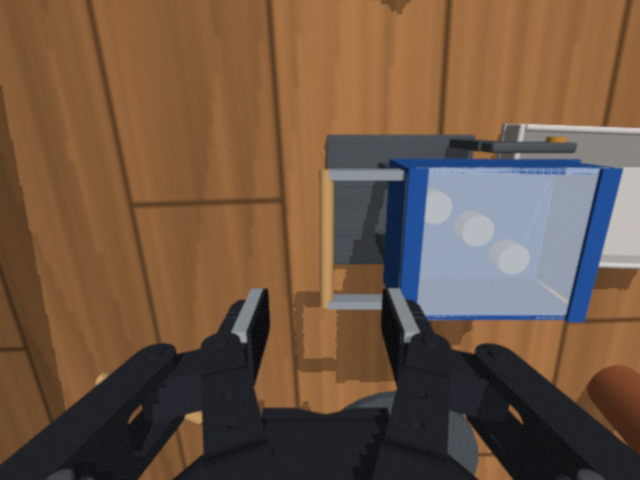

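The wrist view shows the bar running from (326,170) to (327,305), parallel to the jaws' faces and midway between the fingers.

Run:
```python
from h import *
p=get_image("wrist"); save(p,"w1"); s=telemetry.read_state();T=tool(s)
def ray(u,v,z):
    d=att(p)@np.array([(u-p["cx"])/p["fx"],(v-p["cy"])/p["fy"],1]); e=np.array(p["eye"]); return e+d*(z-e[2])/d[2]
a=p["color"][:,300:350].astype(int)
for v in (180,200,220,240,260,280,295):
    r=p["color"][v,305:350].astype(int); print(v,[int(x) for x in r[:,0]][10:32],[int(x) for x in r[:,2]][10:32])
for uv in [(326,171),(327,306),(326,238)]: print(ray(*uv,0.14))
print(s["ee_pos"],s["t"])
for uv in [(326,171),(327,306)]: print((ray(*uv,0.14)-s["ee_pos"])@T*100)
```

```text
180 [161, 161, 162, 163, 160, 158, 152, 138, 127, 138, 153, 168, 174, 179, 184, 184, 173, 158, 147, 144, 142, 140] [66, 68, 69, 69, 66, 66, 64, 62, 60, 70, 76, 84, 88, 90, 92, 97, 106, 123, 132, 136, 138, 142]
200 [158, 158, 161, 161, 160, 161, 155, 138, 124, 138, 156, 170, 180, 185, 191, 193, 192, 193, 186, 180, 166, 148] [65, 65, 70, 66, 65, 68, 65, 61, 61, 68, 80, 86, 91, 93, 96, 97, 95, 98, 92, 90, 83, 78]
220 [156, 156, 159, 160, 159, 156, 152, 136, 127, 139, 156, 170, 180, 188, 190, 191, 192, 191, 184, 174, 158, 131] [65, 65, 68, 70, 66, 66, 64, 62, 62, 67, 77, 87, 90, 93, 96, 96, 96, 96, 92, 87, 80, 74]
240 [156, 156, 156, 156, 158, 157, 152, 138, 128, 142, 159, 172, 180, 188, 192, 192, 190, 189, 181, 170, 152, 120] [65, 64, 65, 64, 68, 66, 63, 61, 60, 69, 79, 86, 89, 93, 95, 97, 96, 93, 91, 86, 79, 73]
260 [155, 155, 154, 156, 154, 157, 150, 136, 129, 146, 163, 174, 183, 188, 192, 195, 191, 188, 178, 167, 147, 113] [67, 67, 64, 65, 62, 69, 65, 62, 65, 74, 82, 86, 91, 93, 96, 98, 95, 95, 91, 85, 77, 77]
280 [154, 153, 153, 153, 154, 156, 151, 135, 128, 145, 164, 174, 183, 189, 190, 190, 189, 186, 176, 163, 147, 156] [65, 65, 63, 63, 64, 67, 64, 59, 60, 74, 81, 86, 91, 93, 94, 95, 96, 93, 89, 80, 70, 71]
295 [128, 127, 125, 127, 127, 127, 126, 121, 128, 147, 163, 175, 185, 191, 192, 192, 188, 184, 173, 156, 134, 129] [54, 54, 49, 52, 51, 53, 54, 54, 64, 73, 83, 87, 94, 96, 99, 96, 94, 94, 86, 77, 63, 57]
[ 0.46958247 -0.16528114  0.14      ]
[ 0.467669   -0.26566459  0.14      ]
[ 0.4683407  -0.21204537  0.14      ]
[ 0.46694479 -0.214021    0.40473367] 2.4667
[ 4.86831105  0.13484134 26.47538142]
[-5.17144653  0.22553797 26.47112139]
```

```bash
python3 -m jog '[[-0.1,0.15,1,0,105],[-0.1,0.15,3,0,105],[-0.1,0.15,5,0,105],[-0.1,0.15,7,0,105],[-0.1,0.15,8,0,105],[-0.1,0.15,9,0,105],[-0.1,0.15,10,0,105],[-0.1,0.15,10.6,0,105],[-0.1,0.15,11,0,105],[-0.1,0.15,11,0,105]]'
python3 - <<'E'
from h import *
p=get_image("wrist"); save(p,"w2"); s=telemetry.read_state(); print(s["ee_pos"],s["ft_force"])
p=get_image("scene"); save(p,"s2")
E
```

```text
t: 3.3
ee_pos: [0.4687, -0.216, 0.2942]
orientation: [-0.0, 0.717, 0.697, -0.0]
ft_force: [0.5, -0.1, 0.2]
gripper_width: 0.0508
[ 0.46883241 -0.21609327  0.29473665] [ 0.61126464 -0.18941786  0.30923727]
```

View pics/w2.png

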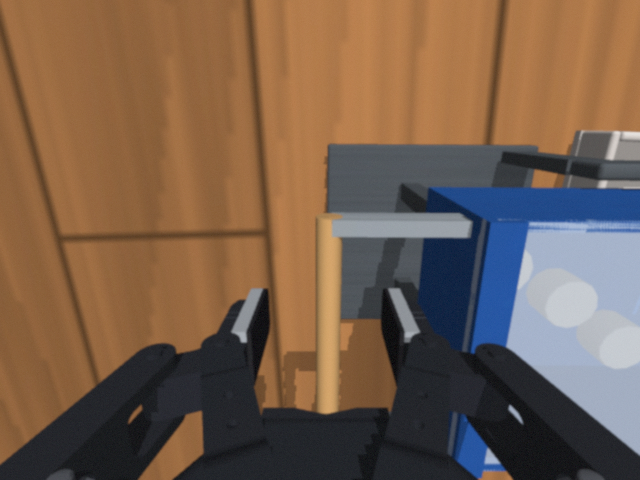

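View pics/s2.png

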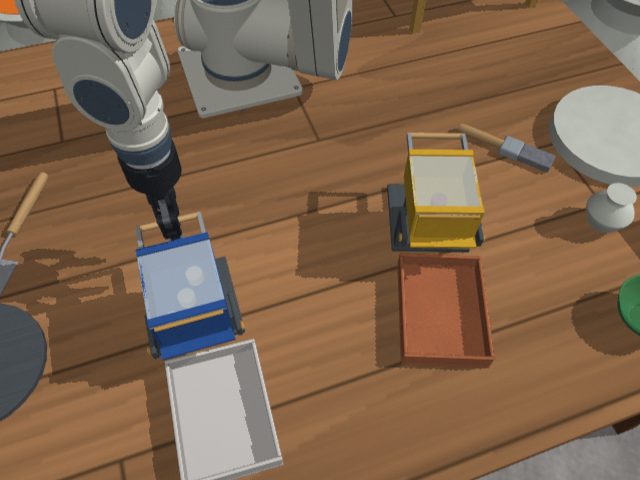

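The bar (column about 328) sits between the fingers (268 and 384), and the right finger clears the box. I'll close on it.

```bash
python3 -m jog '[[0,0,0,0,130],[0,0,0,0,160],[0,0,0,0,190],[0,0,0,0,210],[0,0,0,0,225],[0,0,0,0,240],[0,0,0,0,255],[0,0,0,0,255],[0,0,0,0,255],[0,0,0,0,255]]'
python3 - <<'E'
from h import *
p=get_image("wrist"); save(p,"w3"); s=telemetry.read_state(); print(s["ee_pos"],s["ft_force"],s["torque"],s["gripper_width"])
for th in np.arange(0,1.01,.1):
    x=-180*np.cos(th)+50*np.sin(th)+180; z=180*np.sin(th)+50*np.cos(th)-50; print(round(th,2),round(x/10,2),round(-z/10,2))
E
```

```text
t: 4.23
ee_pos: [0.4693, -0.2162, 0.2951]
orientation: [0.001, 0.717, 0.697, 0.001]
ft_force: [5.4, 1.0, 0.7]
gripper_width: 0.0076
[ 0.46935234 -0.21617711  0.29511346] [5.64957173 0.53660765 0.5831226 ] [ 0.15340351 -1.01020942 -0.13452358] 0.0077949136267033686
0.0 0.0 -0.0
0.1 0.59 -1.77
0.2 1.35 -3.48
0.3 2.28 -5.1
0.4 3.37 -6.61
0.5 4.6 -8.02
0.6 5.97 -9.29
0.7 7.45 -10.42
0.8 9.05 -11.4
0.9 10.73 -12.21
1.0 12.48 -12.85
```

View pics/w3.png

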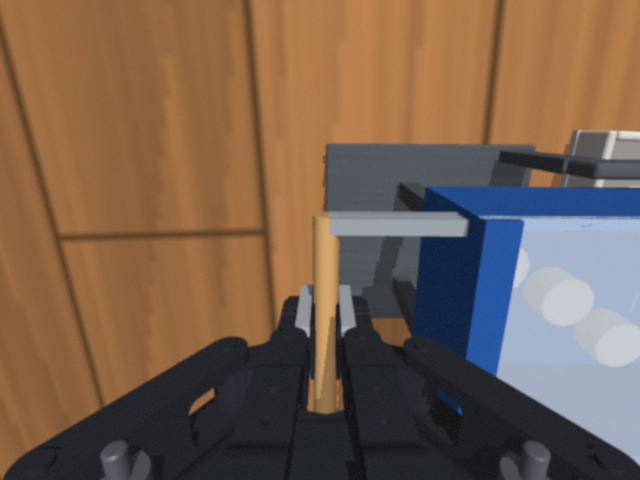

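```bash
python3 -m jog '[[0,0.1,-0.3,0,255],[0,0.25,-0.8,0,255],[0,0.4,-1.3,0,255],[0,0.6,-1.8,0,255],[0,0.85,-2.4,0,255],[0,1.1,-3,0,255],[0,1.4,-3.6,0,255],[0,1.7,-4.1,0,255],[0,2,-4.6,0,255],[0,2.3,-5.1,0,255]]'
python3 - <<'E'
from h import *
p=get_image("scene"); save(p,"s4"); s=telemetry.read_state(); print(s["ee_pos"],s["ft_force"],s["torque"],s["gripper_width"])
E
```

```text
t: 5.12
ee_pos: [0.4917, -0.2169, 0.3457]
orientation: [-0.0, 0.717, 0.697, -0.001]
ft_force: [1.6, -2.8, -4.7]
gripper_width: 0.0076
[ 0.4921642  -0.21688828  0.34665517] [-0.97558348 -1.04162056 -2.27500865] [-0.36445366  0.56923678 -0.08845115] 0.007857973418311624
```

View pics/s4.png

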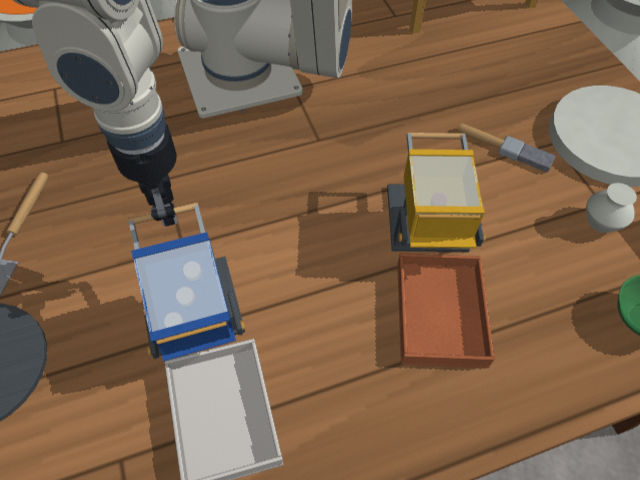

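```bash
python3 -m jog '[[0,0.3,-0.45,0,255],[0,0.6,-0.9,0,255],[0,0.95,-1.35,0,255],[0,1.3,-1.8,0,255],[0,1.65,-2.2,0,255],[0,2.05,-2.65,0,255],[0,2.45,-3.05,0,255],[0,2.85,-3.45,0,255],[0,3.25,-3.85,0,255],[0,3.65,-4.2,0,255]]'
python3 - <<'E'
from h import *
p=get_image("scene"); save(p,"s5"); s=telemetry.read_state(); print(s["ee_pos"],s["ft_force"],s["torque"],s["gripper_width"])
E
```

```text
t: 6.0
ee_pos: [0.5277, -0.2179, 0.3889]
orientation: [0.0, 0.717, 0.697, -0.001]
ft_force: [-6.9, -3.5, 4.7]
gripper_width: 0.0075
[ 0.52826982 -0.21791362  0.38950274] [-8.16141937 -2.6421018   5.97930468] [-0.62159809  1.89868961 -0.03360088] 0.007330914116875425
```

View pics/s5.png

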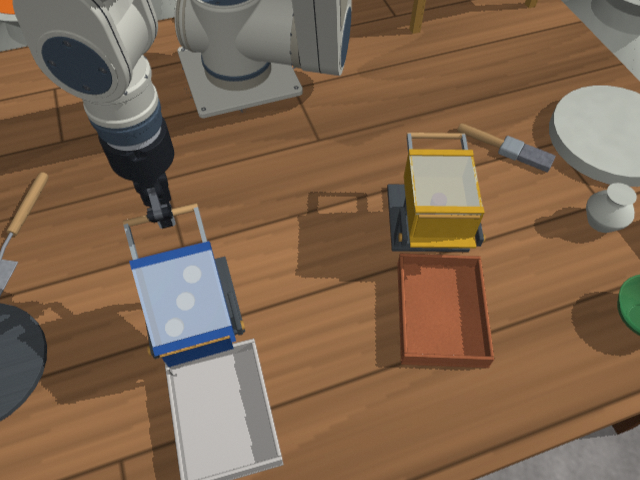

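```bash
python3 -m jog '[[0,0.4,-0.4,0,255],[0,0.8,-0.75,0,255],[0,1.25,-1.1,0,255],[0,1.7,-1.45,0,255],[0,2.15,-1.75,0,255],[0,2.65,-2.05,0,255],[0,3.15,-2.3,0,255],[0,3.65,-2.55,0,255],[0,4.1,-2.8,0,255],[0,4.6,-3.05,0,255]]'
python3 - <<'E'
from h import *
p=get_image("scene"); save(p,"s6"); s=telemetry.read_state(); print(s["ee_pos"],s["ft_force"],s["torque"],s["gripper_width"])
E
```

```text
t: 6.88
ee_pos: [0.574, -0.2194, 0.4198]
orientation: [0.001, 0.717, 0.697, -0.0]
ft_force: [-3.7, -4.5, 4.3]
gripper_width: 0.0078
[ 0.57467762 -0.21940446  0.42017656] [-6.459802   -3.90384501  7.8450583 ] [-0.84912287  1.29372368 -0.04492964] 0.007800284674677926
```

View pics/s6.png

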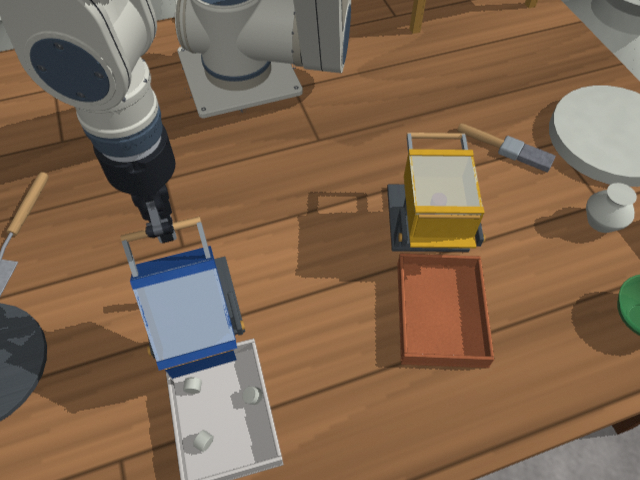

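All three props lie in the dish, at (193,383), (252,396) and (204,440), and the box is empty. Now I'll lower along the same arc.

```bash
python3 -m jog '[[0,0,0,0,255],[0,-0.4,0.15,0,255],[0,-0.9,0.4,0,255],[0,-1.4,0.65,0,255],[0,-1.9,0.95,0,255],[0,-2.4,1.25,0,255],[0,-2.9,1.55,0,255],[0,-3.4,1.9,0,255],[0,-3.8,2.25,0,255],[0,-4.2,2.65,0,255]]'
python3 -c "
from h import *
p=get_image('scene'); save(p,'s7')"
```

```text
t: 7.77
ee_pos: [0.5314, -0.218, 0.3927]
orientation: [0.001, 0.717, 0.697, -0.001]
ft_force: [-9.6, -4.0, 14.6]
gripper_width: 0.0077
```

View pics/s7.png

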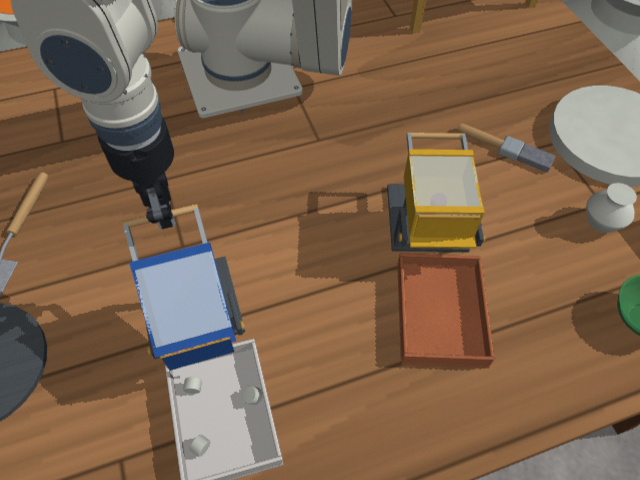

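```bash
python3 -m jog '[[0,-0.4,0.4,0,255],[0,-0.8,0.75,0,255],[0,-1.2,1.15,0,255],[0,-1.6,1.55,0,255],[0,-2,2,0,255],[0,-2.4,2.45,0,255],[0,-2.8,2.9,0,255],[0,-3.15,3.35,0,255],[0,-3.5,3.8,0,255],[0,-3.8,4.2,0,255]]'
```

```text
t: 8.65
ee_pos: [0.4938, -0.2169, 0.3496]
orientation: [0.0, 0.717, 0.697, -0.0]
ft_force: [-1.6, -5.2, 1.3]
gripper_width: 0.0079
```

```bash
python3 -m jog '[[0,-0.25,0.4,0,255],[0,-0.5,0.85,0,255],[0,-0.8,1.35,0,255],[0,-1.05,1.85,0,255],[0,-1.3,2.35,0,255],[0,-1.55,2.85,0,255],[0,-1.75,3.35,0,255],[0,-1.95,3.8,0,255],[0,-2.1,4.2,0,255],[0,-2.25,4.5,0,255]]'
```

```text
t: 9.48
ee_pos: [0.4721, -0.2162, 0.3044]
orientation: [0.001, 0.717, 0.697, 0.001]
ft_force: [4.4, -3.9, -1.1]
gripper_width: 0.0079
```

```bash
python3 -m jog '[[0,-0.05,0.15,0,255],[0,-0.1,0.3,0,255],[0,-0.15,0.45,0,255],[0,-0.2,0.6,0,255],[0,-0.25,0.7,0,255],[0,-0.25,0.8,0,255],[0,-0.3,0.85,0,255],[0,-0.3,0.9,0,255],[0,-0.3,0.95,0,255],[0,-0.3,0.95,0,255]]'
python3 - <<'E'
from h import *
p=get_image("scene"); save(p,"s9"); p=get_image("wrist"); save(p,"w9"); s=telemetry.read_state(); print(s["ee_pos"],s["ft_force"],s["torque"],s["gripper_width"])
E
```

```text
t: 10.32
ee_pos: [0.4693, -0.216, 0.2964]
orientation: [0.001, 0.717, 0.697, 0.001]
ft_force: [1.8, -1.5, 9.3]
gripper_width: 0.0079
[ 0.46929339 -0.21598586  0.29635899] [ 2.98653852 -1.49198987  9.13836245] [-0.26021004 -0.60651071 -0.07428893] 0.007752756088618584
```

View pics/w9.png

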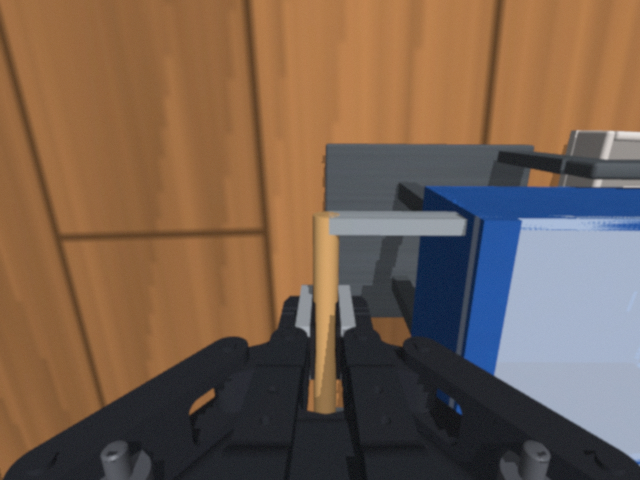

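Up-force on the tool is 9 N and the wrist view matches the one before the lift, so the caddy is back on its stop. I'll open partway, then rise.

```bash
python3 -m jog '[[0,0,0,0,225],[0,0,0,0,210],[0,0,0,0,195],[0,0,0,0,180],[0,0,0,0,160],[0,0,0,0,140],[0,0,0,0,120],[0,0,0,0,105],[0,0,0,0,105],[0,0,0,0,105]]'
python3 - <<'E'
from h import *
p=get_image("wrist"); save(p,"w10"); s=telemetry.read_state(); print(s["ee_pos"],s["ft_force"],s["gripper_width"])
E
```

```text
t: 11.25
ee_pos: [0.4687, -0.2161, 0.2952]
orientation: [-0.0, 0.717, 0.697, 0.0]
ft_force: [-0.2, -0.5, 0.1]
gripper_width: 0.0503
[ 0.46877927 -0.21607393  0.29518477] [ 0.28924838 -0.5783506  -0.64566764] 0.049950371713230225
```

View pics/w10.png

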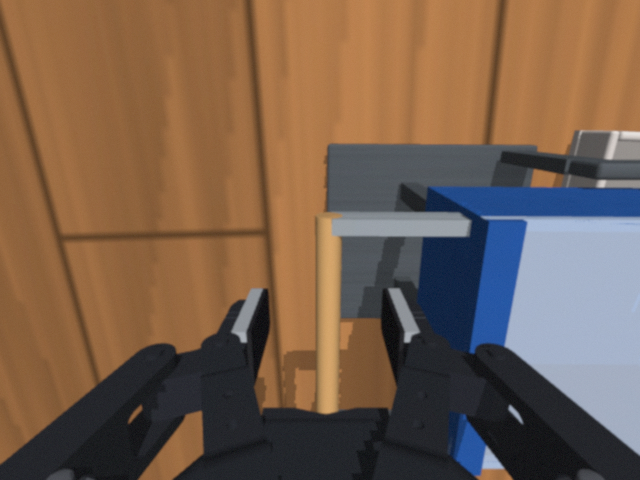

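The fingers are clear of the bar (columns 268 and 384, bar at 328) and the box is where it was. I'll rise straight up.

```bash
python3 -m jog '[[0,0,-0.5,0,105],[0,0,-1.5,0,105],[0,0,-3,0,105],[0,0,-4.5,0,105],[0,0,-6,0,105],[0,0,-7.5,0,105],[0,0,-9,0,105],[0,0,-10.5,0,105],[0,0,-11,0,105],[0,0,-11,0,105]]'
python3 - <<'E'
from h import *
p=get_image("scene"); save(p,"s11"); q=get_image("top"); save(q,"t11")
for n,x in (("scene",p),("top",q)):
  for t in ("blue_handle","blue_pivot","blue_dish","blue_prop0"):
    for r in finder.place_of(x,t)[:4]: print(n,t,r["confidence"],world(x,r["location"]).round(4))
E
```

```text
t: 12.13
ee_pos: [0.4688, -0.2161, 0.407]
orientation: [0.001, 0.717, 0.697, 0.0]
ft_force: [0.6, 0.2, -0.7]
gripper_width: 0.0504
scene blue_handle 0.59 [ 0.4691 -0.2173  0.1399]
scene blue_pivot 0.62 [ 0.647  -0.2251  0.0912]
scene blue_dish 0.91 [ 0.7417 -0.2218  0.0053]
scene blue_prop0 0.73 [ 0.7349 -0.1758  0.026 ]
scene blue_prop0 0.71 [ 0.7869 -0.2639  0.0203]
scene blue_prop0 0.52 [ 0.684  -0.2499  0.0174]
top blue_handle 0.86 [ 0.4663 -0.2216  0.1386]
top blue_pivot 0.84 [ 0.6503 -0.2275  0.0916]
top blue_dish 0.64 [ 0.7412 -0.2227  0.002 ]
top blue_prop0 0.66 [ 0.6776 -0.2561  0.0217]
top blue_prop0 0.62 [ 0.7316 -0.1773  0.0304]
top blue_prop0 0.47 [ 0.6499 -0.227   0.0905]
top blue_prop0 0.45 [ 0.7844 -0.2541  0.0203]
```

View pics/s11.png

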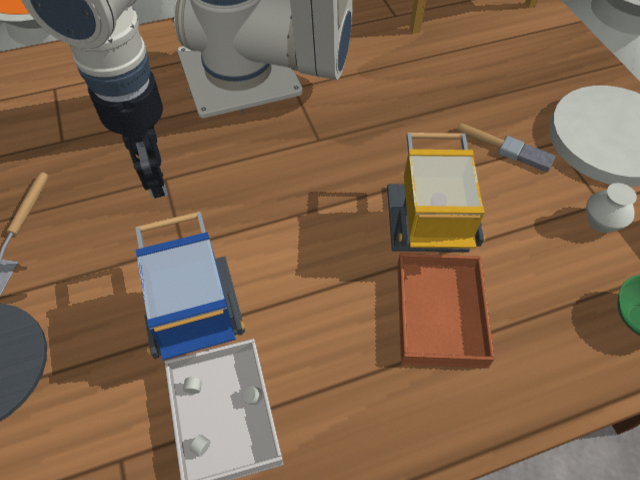

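View pics/t11.png

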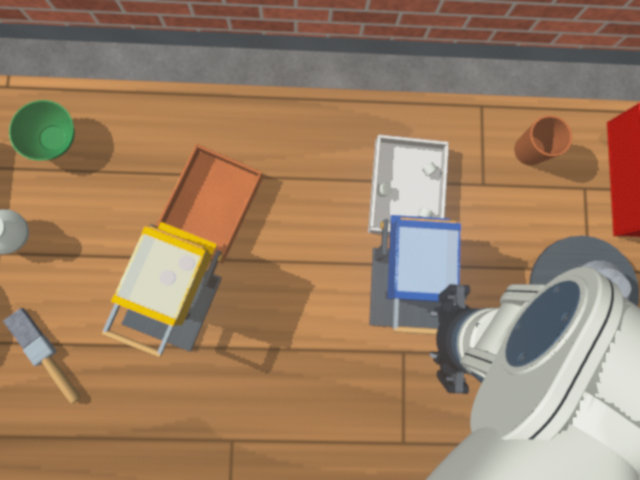

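The caddy is level and empty, and three props show in the dish: scene view (192,384), (252,396) and (198,446). The yellow caddy is unmoved and the gripper is clear, so I'm handing in.

```bash
python3 -c "
from workcell import close_job
print(close_job())"
```

```text
the job is handed in; nothing more can be done
None
```

The blue caddy has been emptied into its dish and set back level on its stand, and the job is handed in. It finished at about 12 s of the 40 s allowed.

- **Tipping:** I gripped the rear bar from above and tipped the caddy along its arc to about 0.9 rad (52°). That angle comes from the commanded path; I did not measure it directly. All three props slid out.
- **Lowering:** I brought it back along the same arc until it rested on its stop, with about 9 N pressing up on the tool. Then I opened the fingers and raised the gripper straight up.
- **Last checks:** The final pictures show three props in the white dish and an empty caddy. Its handle is back at about 0.14 m height, within a few mm of where it started. The dish and the yellow caddy have not visibly moved. The force on the tool was near zero and the gripper was well clear.
- **Disagreements:** In the top view the finder reported a fourth, low-confidence prop (0.47) at the pivot position. The pictures show the box empty, so I took it as false. The closed fingers read 7.7 mm on the 10 mm bar, but the grip held throughout.

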